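Slide the specimen board into its scanning notch and bolt it

TASK

Push the loose plywood specimen board, which carries a small skull, along the rails of the scanning bed towards the scanner head until it drops into its locating notches, without pushing it on over them. Then push the bolt's upright knob inwards, across the bed, until the bolt is fully shut behind the board, and move clear. Only push with the fingertips: do not lift the board, do not touch the skull or upset it on the board, and leave the other things on the table where they are.

Things in the scene. Friction and masses are not known exactly. Their poses are not given: they have to be found in the camera images.
- bed: Fixed scanning bed, 430 x 140 mm, on a 12 mm grey plinth. Origin: on the table, below the middle of the board's home place. +x: along the rails to the white scanner head (110 mm wide, 95 mm high, at x = 160 to 215 mm); +y: the bolt's side; z up. Only the plinth lies between the rails.
- home (a point): Board's home: centre of the notches' floors, 20 mm above the table. Two rails run along the bed's x at y = -45 and +45 mm, 28 mm high, x = -180 to 120 mm; each has two notches, 18 mm long, 8 mm deep, at x = -55 and +55 mm. Fences 48 mm high at y = -60 and +60 mm (inner faces 56.5 mm) guide the board's sides.
- board: Loose plywood board, 160 long (its x, along the bed's x) x 110 x 12 mm, with cork on top. Origin: its centre, at the undersides of its four 12 mm high feet (x = -55, +55, y = -45, +45 mm), so the plywood is 12 to 24 mm above it. Origin 28 mm above the table while it rides on the rails, 20 mm when dropped home. Starts 45 to 85 mm short of home, on the bed's -x side.
- push_edge (a point): Middle of the board's rear edge, the place to push: 80 mm behind the board's centre, half-way up the plywood (46 mm above the table riding, 38 mm dropped). Board and skull weigh 0.4 to 0.7 kg; sliding takes about 1 to 8 N. Once dropped, the notch walls stop it hard.
- bolt (a joint): Sliding bolt at the bed's +y side: 0 = fully drawn back (lane clear), 0.03 m = fully shut across the lane, just behind the home board's rear edge. It moves towards the bed's -y as it shuts, takes about 2 N and stays where it is left. The board must be home first, or it blocks the bolt.
- bolt_knob (a point): Middle of the top face of the bolt's upright black knob, 81 mm above the table; knob 16 mm in diameter, 58 to 81 mm high, on a 12 mm stem. At bed x = -88 mm, y = 88 mm with the bolt drawn back (58 mm when shut). The grey guide block below it is 46 mm high and reaches out to bed y = 110 mm.
- cranium: Small bone-coloured skull, 84 x 52 x 50 mm high, 0.15 kg, lying loose on the board's cork; not to be touched. Origin: centre of its underside, about 18 mm forward (+x) of the board's centre; z up.
- mandible: Brown lower jaw, 80 x 65 x 34 mm, bystander beside the bed's -y side. Origin: underside.
- tray: Open cardboard specimen tray, 85 x 60 x 28 mm, bystander beside the bed's +y side. Origin: underside.
- brush: Cleaning brush lying beside the bed's -y side, bystander. Origin: underside.
- jar: Jar, 60 mm wide, 85 mm high, bystander. Origin: underside.
- caliper: Steel caliper, 170 mm long, lying flat, bystander. Origin: underside.
- cast: Brown skull cast, 155 x 105 x 100 mm high, bystander. Origin: underside.
- handscanner: White hand-held scanner, 170 x 60 x 50 mm, lying on the table, bystander. Origin: underside.

How it is judged (in metres and radians):
On the way, in this order (a step that is already met when the one before it is completed fails the run):
1. the board has dropped into its notches (x of board in the frame of bed between -0.004 and 0.004 m and z of board in the frame of bed below 0.0225 m and angle between board's own z axis and vertical below 0.04 rad), for 0.2 s.
2. the bolt is shut behind it (value of joint bolt above 0.026 m), for 0.2 s.
At the end, for the whole second after the job is handed in: The board lies down in its notches (origin within 4 mm of home along the rails, lower than 22.5 mm above the table, tilted under 0.04 rad), at rest, with the skull upright on it, and the bolt is at least 26 of its 30 mm shut (all of step 1 and value of joint bolt above 0.026 m and linear speed of board below 0.01 m/s and linear speed of cranium below 0.02 m/s and angle between cranium's own z axis and vertical below 0.2 rad); the robot touches nothing.
It fails at once if the board is lifted off its rails (over 10 mm above riding height) or tipped over 0.15 rad (z of board in the frame of bed above 0.038 m or angle between board's own z axis and vertical above 0.15 rad).
It fails at once if the robot touches the skull (contact force between any of the fingers, the arm and cranium above 0.5 N).
It fails at once if the skull is upset: tipped over 0.3 rad or shifted over 40 mm from the middle of the cork (angle between cranium's own z axis and vertical above 0.3 rad or x of cranium in the frame of board above 0.058 m or x of cranium in the frame of board below -0.022 m or y of cranium in the frame of board above 0.04 m or y of cranium in the frame of board below -0.04 m).
It fails at once if a bystander is moved over 30 mm (distance of any of mandible, tray, brush, jar, caliper, cast, handscanner from where it was at the start of the episode above 0.03 m).
It also fails if it takes over 51 s, if anything falls off the work surface, if the arm or the gripper's body presses on something with over 40 N, if the wrist force passes 120 N, or if a joint passes its speed limit or range.

ROBOT

A 6-joint arm with a two-finger parallel gripper is mounted at the origin on the work surface. World frame = base frame: x ahead of the robot, y to its left, z up, the work surface at z = 0. Lengths are in m, angles in degrees, forces in N, time in s.
With the tool pointing down it reaches from about 0.35 to 0.875 m from the base axis. Payload 4.2 kg.
Tool frame: the origin (TCP) lies at the very end of the fingers, on their centre line; the grasp point (between the pads) lies 19 mm behind it; z points along the fingers, y is the line along which they close (so a half turn about z gives the same grasp; the last joint's range is limited). The gripper opens to 87 mm and grips with 3 to 60 N. Pads are 19 mm wide; open, the fingers measure 117 mm over their backs; the gripper's body (75 mm by 190 mm) begins 51 mm behind the grasp point.
Start: joints at [-61.845, 22.042, 0.453, 0, -68.411, -14.817], TCP at [0.144, -0.608, 0.223] pointing down, gripper open.
Joint ranges: [-179.83, 179.83], [-69.29, 118.12], [-61.27, 80.66], [-181.25, 117.63], [-171.15, -9.14], [-177.46, 177.46]. Speed limits (degrees/s): [159.86, 159.86, 180, 180, 180, 180].

INTERFACE

Orientations are given as a 3x3 rotation matrix whose columns are the frame's x, y, z axes.
In Python, from station import * gives the robot as it stands.
- The arm moves only by the shell command python3 -m pendant 'ROWS'. ROWS is JSON, a list of rows, each an object of numbers: "x", "y", "z": the shift along the world's x, y, z normalised to -1 to 1, where 1 is 250 mm; "rx", "ry", "rz": the turn, a rotation vector about the world's x, y, z normalised to -1 to 1, where 1 is 180 degrees; "claw": the opening, from 0 (shut) to 1 (fully open). A call has exactly 8 rows; each row is the pose to reach, as a shift and turn from the pose commanded when the call began, turning the shorter way round; what a row does not reach only later rows make up. A row lasts 1/8 s, in which the tool goes at most 62.5 mm and 10.7 degrees, less where a joint would pass 70% of its speed; a pose out of reach is approached as far as the arm can. A call with a number of a shift or a turn outside -1 to 1 is refused whole. A call with a gripper value outside its range is refused whole. The fingers move at their own pace and stop on an object; the grip force is fixed at half the most. Time passes only in rows, so rows that repeat a pose let the fingers close, or fill a call up. It gives the time, the measured TCP pose, the force, the opening and the grip force at its end, in the units of the state.
- sense(): the state, without advancing time (a new reading comes with each control period).
- capture(name): name is "scene" or "top" or "wrist"; returns a dict with "color" (400x640x3 uint8, red, green, blue), "mtx" (3x3 intrinsics, pixels), "world_to_cam" (4x4, takes a point from world to camera coordinates). Camera axes: x right, y up, looking along -z (the intrinsics and any distortion apply to the point x, -y, -z); pixel columns grow to the right and rows downward; lengths in m; the calibration is good to about 2 mm. The wrist camera is an equidistant fisheye: a pixel r from the principal point sees the ray r / f radians off the axis. A picture is of the moment at which its call begins. There is no depth.
- finish_job(): hands the job in; it is judged then, once.
Trained networks look in a picture, given as the dict that the camera call returned (one of the last four; its "shot" number tells which), for a name from the list of things; names that differ only in an ending like _2 or _b are one class to them, and where a whole thing is asked for, a point or a joint stands for the part that bears it (a point fixed in the world has none). Each returns a list of dicts, best first, with "conf" (0 to 1); they miss things now and then, are a little off and sometimes report something else, mostly with a low value. They report only what shows in the picture. A call takes as long as a camera call.
- search_frame(picture, label): "centre" ([column, row] in pixels, amid what is visible of it).
- regions_of(picture, label): "region" (400x640 bool, what is visible of it) and "centre" ([column, row] in pixels, amid what is visible of it).
The state is a dict: "time_s": time; "joints": joint angles; "joint_velocities": joint speeds; "effort": joint torques, N m; "tcp_pos": TCP position; "ee_rot": TCP orientation; "wrist_force": force on the tool from outside, world axes, zero at the start; "moment": the same for the moment, N m; "gripper_width": opening from 0.0 (shut) to 1.0 (fully open); "gripper_force": force on a finger pad.
Only numpy, scipy, OpenCV 4.12 (cv2) and the standard library are available. Lean on these libraries where they do the work, as an engineer would, in place of code of your own. Each camera call takes 0.05 s, during which the arm holds its last target. There are 200 camera calls.

## Working session

There is one attempt and no reset: what is moved stays moved. The work goes in short steps, Python scripts to look and compute and a shell command to move; the robot and the scene stay as the last step left them, time stands still between calls to the robot, and variables do not carry over. Pictures are saved under pics/ and viewed, at most 13 in all, crops included, and the job is handed in when it is done.

```bash
mkdir -p pics; python3 - <<'E'
from station import *
import cv2
for n in ["scene","top"]:
    p=capture(n); cv2.imwrite(f"pics/{n}0.png",p["color"][:,:,::-1])
    print(n,p["mtx"].tolist(),p["world_to_cam"].round(4).tolist() if hasattr(p["world_to_cam"],'round') else p["world_to_cam"])
    for l in ["bed","board","push_edge","bolt_knob","bolt","cranium","tray","mandible","brush","jar"]:
        print(l,[(d["centre"],round(d["conf"],2)) for d in search_frame(p,l)[:2]])
print(sense())
E
```

```text
scene [[387.0860647020569, 0.0, 319.6327439245106], [0.0, 387.0860647020569, 198.08247351610922], [0.0, 0.0, 1.0]] [[-0.214, 0.9768, -0.0036, 0.1424], [-0.7748, -0.1675, 0.6096, 0.3937], [0.5949, 0.1332, 0.7927, -1.371], [0.0, 0.0, 0.0, 1.0]]
bed [([290.1, 207.1], 0.7)]
board [([347.8, 207.6], 0.77), ([479.5, 254.7], 0.67)]
push_edge [([156.3, 198.5], 0.68)]
bolt_knob []
bolt [([219.9, 147.5], 0.42), ([336.4, 195.9], 0.27)]
cranium [([333.5, 195.5], 0.58)]
tray [([285.3, 245.8], 0.66)]
mandible [([318.6, 171.0], 0.85)]
brush [([354.4, 181.3], 0.74)]
jar [([479.2, 256.2], 0.86)]
top [[471.855720971498, 0.0, 325.58390125549647], [0.0, 471.855720971498, 200.50724666519437], [0.0, 0.0, 1.0]] [[-0.0275, -0.9996, -0.0004, -0.019], [0.977, -0.0269, 0.2115, -0.6056], [-0.2114, 0.0054, 0.9774, -1.4686], [0.0, 0.0, 0.0, 1.0]]
bed [([344.6, 217.2], 0.73), ([340.1, 177.5], 0.37)]
board [([299.1, 217.6], 0.7)]
push_edge [([297.7, 220.7], 0.83)]
bolt_knob [([295.1, 189.3], 0.4)]
bolt [([296.3, 192.8], 0.48)]
cranium [([308.4, 216.9], 0.71), ([297.4, 219.4], 0.21)]
tray [([337.5, 174.3], 0.58)]
man
[... 231 characters left out ...]
070e+01, -1.48148460e+01]), 'joint_velocities': array([-0.04772355, -0.05923036, -0.07788406,  0.0565872 , -0.22485465,
       -0.04032846]), 'effort': array([ 1.26823318e-05, -3.90477991e+01,  1.87625331e+01,  4.22454223e+00,
        1.54392596e-02, -1.63781709e-05]), 'tcp_pos': array([ 0.1442107 , -0.60811133,  0.22255283]), 'ee_rot': array([[-9.73012376e-01, -2.30752934e-01, -2.54409612e-05],
       [-2.30752934e-01,  9.73012376e-01,  1.34321787e-05],
       [ 2.16548554e-05,  1.89402525e-05, -1.00000000e+00]]), 'wrist_force': array([ 0.14287263, -0.99422277, -0.34840803]), 'moment': array([ 0.03799632, -0.0054976 ,  0.04477403]), 'gripper_force': 0.0, 'gripper_width': 1.0022690885458723}
```

View pics/top0.png

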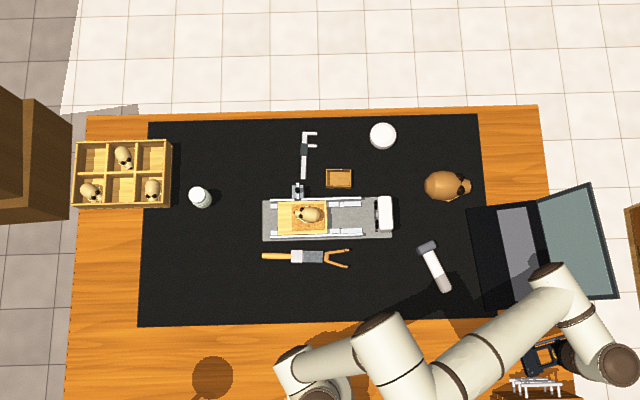

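View pics/scene0.png

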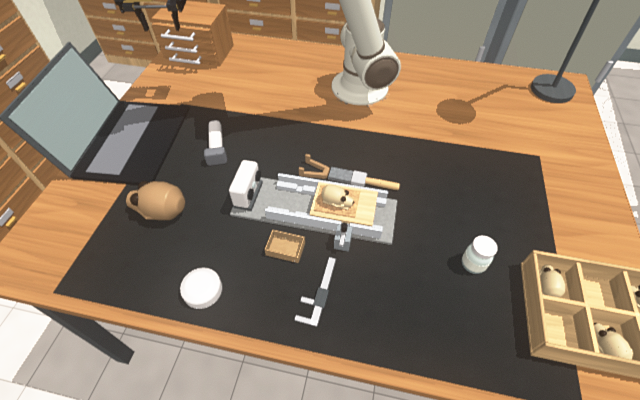

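The top view shows the bed at columns 263-397, rows 195-242, with the scanner head on the right, so bed +x is about world -y. The bolt is at about (298,190). I'll zoom in to get corners.

```bash
python3 - <<'E'
import cv2
a=cv2.imread("pics/top0.png")[175:255,252:412]; cv2.imwrite("pics/topz.png",cv2.resize(a,None,fx=5,fy=5,interpolation=cv2.INTER_CUBIC))
a=cv2.imread("pics/scene0.png")[150:260,220:410]; cv2.imwrite("pics/scenez.png",cv2.resize(a,None,fx=4,fy=4,interpolation=cv2.INTER_CUBIC))
E
```

```text
(no output)
```

View pics/topz.png

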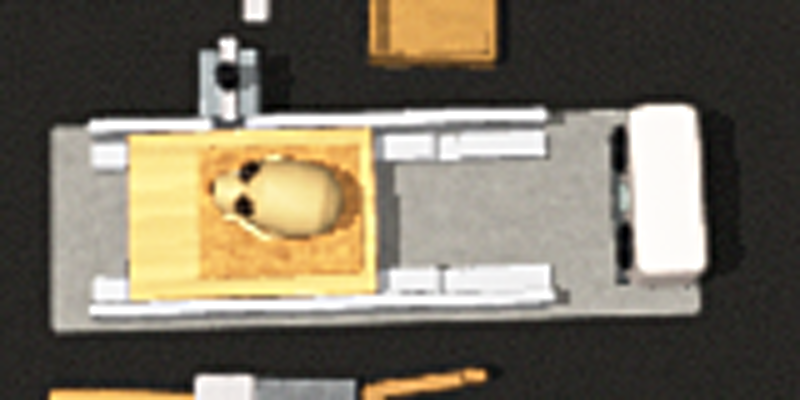

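View pics/scenez.png

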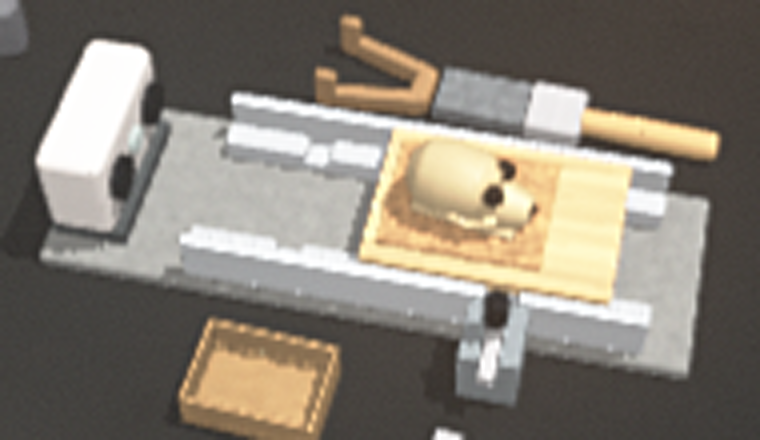

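Top crop: plinth corners at (52,127), (54,330), (698,314); fence ends at (90,125)/(547,114) and (92,310)/(553,296); board corners at (130,136), (132,299), (371,128), (376,291); knob at (228,74). The scene crop shows the same features. Next I'll fit the bed pose and board offset to both views.

```bash
cat > fit.py <<'E'
from station import *
import numpy as np
from scipy.optimize import least_squares
def proj(p,P):
    q=np.c_[P,np.ones(len(P))]@np.array(p["world_to_cam"]).T
    u=np.c_[q[:,0],-q[:,1],-q[:,2]]@np.array(p["mtx"]).T
    return u[:,:2]/u[:,2:]
def world(v,P):
    c,s=np.cos(v[2]),np.sin(v[2]); P=np.atleast_2d(P)
    return np.c_[v[0]+c*P[:,0]-s*P[:,1],v[1]+s*P[:,0]+c*P[:,1],P[:,2]]
B=[[-.215,.07,.012],[-.215,-.07,.012],[.215,-.07,.012],[-.18,.06,.048],[.12,.06,.048],[-.18,-.06,.048],[.12,-.06,.048],[-.088,.088,.081]]
D=[[-.08,.055,.052],[-.08,-.055,.052],[.08,.055,.052],[.08,-.055,.052]]
T=[[52,127],[54,330],[698,314],[90,125],[547,114],[92,310],[553,296],[228,74],[130,136],[132,299],[371,128],[376,291]]
S=[[690,375],[708,200],[np.nan]*2,[648,312],[182,234],[670,168],[233,97],[497,297],[610,298],[630,168],[362,260],[393,130]]
T=np.array(T)/5+[252,175]; S=np.array(S)/4+[220,150]
t,s=capture("top"),capture("scene")
def pts(v): return world(v,np.r_[B,np.array(D)+[v[3],0,0]])
def res(v):
    W=pts(v); r=np.r_[proj(t,W)-T,proj(s,W)-S]; return np.nan_to_num(r).ravel()
f=least_squares(res,[.6,0.05,-np.pi/2,-.06],loss="soft_l1")
v=f.x; print(v[:2],np.degrees(v[2]),"board s",v[3]); print(res(v).reshape(-1,2).round(1).tolist())
np.save("bed.npy",v)
for n,P in dict(home=[0,0,.02],push=[v[3]-.08,0,.046],pushhome=[-.08,0,.038],knob=[-.088,.088,.081]).items(): print(n,world(v,P).round(4))
E
python3 fit.py
```

```text
[ 0.5539511  -0.03477147] -89.86643896443458 board s -0.07586088756282525
[[-1.2, -0.2], [-1.5, 0.6], [-0.3, -0.1], [0.4, 0.5], [0.2, 0.0], [0.2, -0.2], [0.8, -0.2], [0.1, -0.8], [-0.3, -0.7], [-0.4, 0.0], [0.3, -0.5], [0.3, 0.2], [1.3, -0.7], [1.8, -0.6], [0.0, 0.0], [0.0, 1.4], [-0.8, 0.2], [-0.2, -0.1], [-0.6, -0.3], [-0.6, 0.4], [0.1, 0.6], [0.6, -1.1], [-1.2, -1.0], [0.4, -1.3]]
home [[ 0.554  -0.0348  0.02  ]]
push [[0.5536 0.1211 0.046 ]]
pushhome [[0.5538 0.0452 0.038 ]]
knob [[0.6417 0.0534 0.081 ]]
```

```bash
python3 -m pendant '[{"x":0.05,"y":0.1,"rz":0.05,"claw":0},{"x":0.12,"y":0.24,"rz":0.1,"claw":0},{"x":0.2,"y":0.4,"rz":0.16,"claw":0},{"x":0.28,"y":0.56,"rz":0.22,"claw":0},{"x":0.36,"y":0.72,"rz":0.27,"claw":0},{"x":0.44,"y":0.86,"rz":0.33,"claw":0},{"x":0.5,"y":0.96,"rz":0.38,"claw":0},{"x":0.52,"y":1,"rz":0.4266,"claw":0}]'
python3 -m pendant '[{"x":0.07,"y":0.14,"claw":0},{"x":0.17,"y":0.32,"claw":0},{"x":0.27,"y":0.52,"claw":0},{"x":0.37,"y":0.7,"claw":0},{"x":0.45,"y":0.86,"claw":0},{"x":0.52,"y":1,"claw":0},{"x":0.52,"y":1,"claw":0},{"x":0.52,"y":1,"claw":0}]'
python3 -m pendant '[{"x":0.07,"y":0.14,"claw":0},{"x":0.17,"y":0.32,"claw":0},{"x":0.27,"y":0.52,"claw":0},{"x":0.37,"y":0.7,"claw":0},{"x":0.45,"y":0.86,"claw":0},{"x":0.52,"y":1,"claw":0},{"x":0.52,"y":1,"claw":0},{"x":0.52,"y":1,"claw":0}]'
```

```text
$[0]: bad value
$[0]: bad value
$[0]: bad value
```

```bash
python3 -m pendant '[{"x":0.05,"y":0.1,"z":0,"rx":0,"ry":0,"rz":0.05,"claw":0},{"x":0.12,"y":0.24,"z":0,"rx":0,"ry":0,"rz":0.1,"claw":0},{"x":0.2,"y":0.4,"z":0,"rx":0,"ry":0,"rz":0.16,"claw":0},{"x":0.28,"y":0.56,"z":0,"rx":0,"ry":0,"rz":0.22,"claw":0},{"x":0.36,"y":0.72,"z":0,"rx":0,"ry":0,"rz":0.27,"claw":0},{"x":0.44,"y":0.86,"z":0,"rx":0,"ry":0,"rz":0.33,"claw":0},{"x":0.5,"y":0.96,"z":0,"rx":0,"ry":0,"rz":0.38,"claw":0},{"x":0.52,"y":1,"z":0,"rx":0,"ry":0,"rz":0.4266,"claw":0}]'
```

```text
time_s: 2.2
tcp_pos: [0.2749, -0.3569, 0.223]
ee_rot: [[0.009, -1.0, 0.001], [-1.0, -0.009, -0.0], [0.0, -0.001, -1.0]]
wrist_force: [-0.0, -0.6, 0.2]
gripper_width: 0.177
gripper_force: 0.0
```

```bash
python3 -m pendant '[{"x":0.07,"y":0.12,"z":0,"rx":0,"ry":0,"rz":0,"claw":0},{"x":0.17,"y":0.3,"z":0,"rx":0,"ry":0,"rz":0,"claw":0},{"x":0.27,"y":0.48,"z":0,"rx":0,"ry":0,"rz":0,"claw":0},{"x":0.37,"y":0.66,"z":0,"rx":0,"ry":0,"rz":0,"claw":0},{"x":0.46,"y":0.82,"z":0,"rx":0,"ry":0,"rz":0,"claw":0},{"x":0.53,"y":0.95,"z":0,"rx":0,"ry":0,"rz":0,"claw":0},{"x":0.558,"y":1,"z":0,"rx":0,"ry":0,"rz":0,"claw":0},{"x":0.558,"y":1,"z":0,"rx":0,"ry":0,"rz":0,"claw":0}]'
python3 -m pendant '[{"x":0.07,"y":0.12,"z":0,"rx":0,"ry":0,"rz":0,"claw":0},{"x":0.17,"y":0.3,"z":0,"rx":0,"ry":0,"rz":0,"claw":0},{"x":0.27,"y":0.48,"z":0,"rx":0,"ry":0,"rz":0,"claw":0},{"x":0.37,"y":0.66,"z":0,"rx":0,"ry":0,"rz":0,"claw":0},{"x":0.46,"y":0.82,"z":0,"rx":0,"ry":0,"rz":0,"claw":0},{"x":0.53,"y":0.95,"z":0,"rx":0,"ry":0,"rz":0,"claw":0},{"x":0.558,"y":1,"z":0,"rx":0,"ry":0,"rz":0,"claw":0},{"x":0.558,"y":1,"z":0,"rx":0,"ry":0,"rz":0,"claw":0}]'
python3 -m pendant '[{"x":0,"y":0.06,"z":0,"rx":0,"ry":0,"rz":0,"claw":0},{"x":0,"y":0.09,"z":-0.05,"rx":0,"ry":0,"rz":0,"claw":0},{"x":0,"y":0.09,"z":-0.15,"rx":0,"ry":0,"rz":0,"claw":0},{"x":0,"y":0.09,"z":-0.25,"rx":0,"ry":0,"rz":0,"claw":0},{"x":0,"y":0.09,"z":-0.35,"rx":0,"ry":0,"rz":0,"claw":0},{"x":0,"y":0.09,"z":-0.4,"rx":0,"ry":0,"rz":0,"claw":0},{"x":0,"y":0.09,"z":-0.4,"rx":0,"ry":0,"rz":0,"claw":0},{"x":0,"y":0.09,"z":-0.4,"rx":0,"ry":0,"rz":0,"claw":0}]'
python3 - <<'E'
from station import *
import cv2
for n in ["scene","top","wrist"]:
    p=capture(n); cv2.imwrite(f"pics/{n}1.png",p["color"][:,:,::-1])
a=cv2.imread("pics/scene1.png")[90:290,200:440]; a=cv2.resize(a,(720,600),interpolation=cv2.INTER_CUBIC); cv2.imwrite("pics/s1.png",a)
E
```

```text
time_s: 3.2
tcp_pos: [0.4138, -0.1078, 0.2225]
ee_rot: [[0.003, -1.0, -0.0], [-1.0, -0.003, -0.0], [0.0, 0.0, -1.0]]
wrist_force: [-0.5, 0.2, -0.6]
gripper_width: 0.005
gripper_force: 0.0
time_s: 4.2
tcp_pos: [0.5532, 0.1411, 0.2221]
ee_rot: [[0.002, -1.0, -0.001], [-1.0, -0.002, -0.001], [0.001, 0.001, -1.0]]
wrist_force: [0.8, -0.7, -0.5]
gripper_width: 0.006
gripper_force: 0.0
time_s: 5.2
tcp_pos: [0.5538, 0.1647, 0.1235]
ee_rot: [[0.002, -1.0, 0.002], [-1.0, -0.002, 0.001], [-0.001, -0.002, -1.0]]
wrist_force: [-0.4, -0.7, 1.1]
gripper_width: 0.006
gripper_force: 0.0
```

View pics/s1.png

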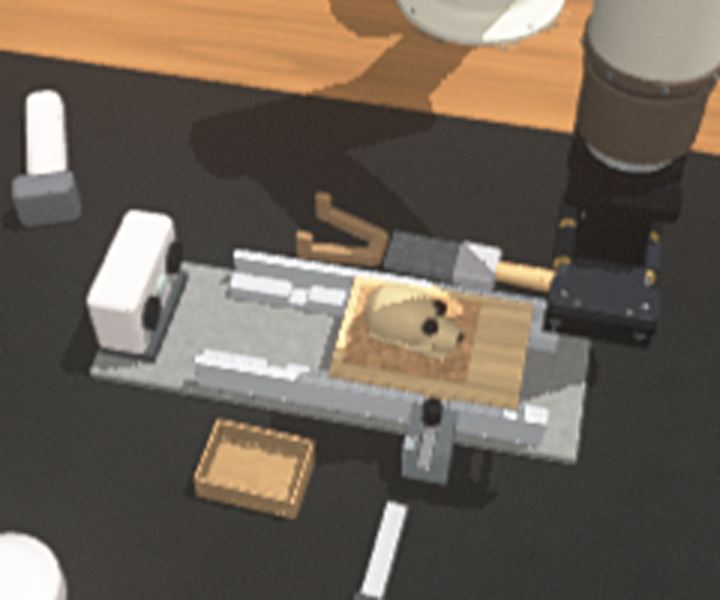

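```bash
python3 - <<'E'
from fit import *
st=sense(); c=st["tcp_pos"]; R=st["ee_rot"]
P=np.array([c,c-R[:,2]*.07]); print((proj(s,P)-[200,90])*3, proj(t,P))
import cv2
w=cv2.imread("pics/wrist1.png"); a=cv2.imread("pics/top1.png")[165:265,200:400]
cv2.imwrite("pics/w1.png",np.vstack([w,cv2.resize(a,(400,200),interpolation=cv2.INTER_CUBIC)[:, :].repeat(1,1) if 0 else cv2.copyMakeBorder(cv2.resize(a,(400,200)),0,0,0,240,0)]))
E
```

```text
[ 0.5539511  -0.03477147] -89.86643896443458 board s -0.07586088756282525
[[-1.2, -0.2], [-1.5, 0.6], [-0.3, -0.1], [0.4, 0.5], [0.2, 0.0], [0.2, -0.2], [0.8, -0.2], [0.1, -0.8], [-0.3, -0.7], [-0.4, 0.0], [0.3, -0.5], [0.3, 0.2], [1.3, -0.7], [1.8, -0.6], [0.0, 0.0], [0.0, 1.4], [-0.8, 0.2], [-0.2, -0.1], [-0.6, -0.3], [-0.6, 0.4], [0.1, 0.6], [0.6, -1.1], [-1.2, -1.0], [0.4, -1.3]]
home [[ 0.554  -0.0348  0.02  ]]
push [[0.5536 0.1211 0.046 ]]
pushhome [[0.5538 0.0452 0.038 ]]
knob [[0.6417 0.0534 0.081 ]]
[[590.86002447 308.56591382]
 [605.31766788 250.28678912]] [[261.52509744 214.42284529]
 [258.3923547  210.12848501]]
```

View pics/w1.png

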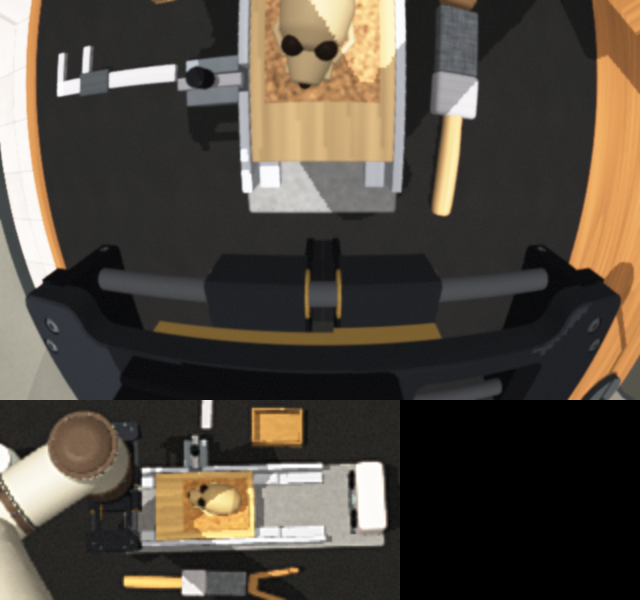

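The wrist view shows the closed fingers centred (column 322) behind the board's rear edge (columns 250-395, row 160). Clear to descend.

```bash
python3 -m pendant '[{"x":0,"y":0,"z":-0.05,"rx":0,"ry":0,"rz":0,"claw":0},{"x":0,"y":0,"z":-0.14,"rx":0,"ry":0,"rz":0,"claw":0},{"x":0,"y":0,"z":-0.23,"rx":0,"ry":0,"rz":0,"claw":0},{"x":0,"y":0,"z":-0.31,"rx":0,"ry":0,"rz":0,"claw":0},{"x":0,"y":0,"z":-0.36,"rx":0,"ry":0,"rz":0,"claw":0},{"x":0,"y":0,"z":-0.37,"rx":0,"ry":0,"rz":0,"claw":0},{"x":0,"y":-0.04,"z":-0.37,"rx":0,"ry":0,"rz":0,"claw":0},{"x":0,"y":-0.08,"z":-0.37,"rx":0,"ry":0,"rz":0,"claw":0}]'
python3 -m pendant '[{"x":0,"y":-0.02,"z":0,"rx":0,"ry":0,"rz":0,"claw":0},{"x":0,"y":-0.04,"z":0,"rx":0,"ry":0,"rz":0,"claw":0},{"x":0,"y":-0.06,"z":0,"rx":0,"ry":0,"rz":0,"claw":0},{"x":0,"y":-0.08,"z":0,"rx":0,"ry":0,"rz":0,"claw":0},{"x":0,"y":-0.1,"z":0,"rx":0,"ry":0,"rz":0,"claw":0},{"x":0,"y":-0.12,"z":0,"rx":0,"ry":0,"rz":0,"claw":0},{"x":0,"y":-0.14,"z":0,"rx":0,"ry":0,"rz":0,"claw":0},{"x":0,"y":-0.16,"z":0,"rx":0,"ry":0,"rz":0,"claw":0}]'
```

```text
time_s: 6.45
tcp_pos: [0.5536, 0.1439, 0.0308]
ee_rot: [[0.002, -1.0, 0.001], [-1.0, -0.002, 0.001], [-0.001, -0.001, -1.0]]
wrist_force: [0.4, 0.4, 0.6]
gripper_width: 0.006
gripper_force: 0.0
time_s: 7.45
tcp_pos: [0.5537, 0.1044, 0.0304]
ee_rot: [[0.003, -1.0, 0.001], [-1.0, -0.003, 0.0], [-0.0, -0.001, -1.0]]
wrist_force: [0.4, 3.9, 2.3]
gripper_width: 0.004
gripper_force: 2.2
```

```bash
python3 -m pendant '[{"x":0,"y":-0.02,"z":0,"rx":0,"ry":0,"rz":0,"claw":0},{"x":0,"y":-0.04,"z":0,"rx":0,"ry":0,"rz":0,"claw":0},{"x":0,"y":-0.06,"z":0,"rx":0,"ry":0,"rz":0,"claw":0},{"x":0,"y":-0.08,"z":0,"rx":0,"ry":0,"rz":0,"claw":0},{"x":0,"y":-0.095,"z":0,"rx":0,"ry":0,"rz":0,"claw":0},{"x":0,"y":-0.11,"z":0,"rx":0,"ry":0,"rz":0,"claw":0},{"x":0,"y":-0.12,"z":0,"rx":0,"ry":0,"rz":0,"claw":0},{"x":0,"y":-0.13,"z":0,"rx":0,"ry":0,"rz":0,"claw":0}]'
python3 - <<'E'
from station import *
import cv2,numpy as np
t=capture("top"); s=capture("scene")
a=cv2.resize(cv2.cvtColor(t["color"],4)[175:255,252:412],(800,400),interpolation=cv2.INTER_CUBIC)
cv2.imwrite("pics/t2.png",a)
b=cv2.resize(cv2.cvtColor(s["color"],4)[150:260,220:410],None,fx=4,fy=4,interpolation=cv2.INTER_CUBIC); cv2.imwrite("pics/s2.png",b)
E
```

```text
time_s: 8.45
tcp_pos: [0.5532, 0.0718, 0.0301]
ee_rot: [[0.002, -1.0, 0.0], [-1.0, -0.002, 0.0], [-0.0, -0.0, -1.0]]
wrist_force: [0.2, 4.6, 3.9]
gripper_width: 0.002
gripper_force: 2.4
```

View pics/t2.png

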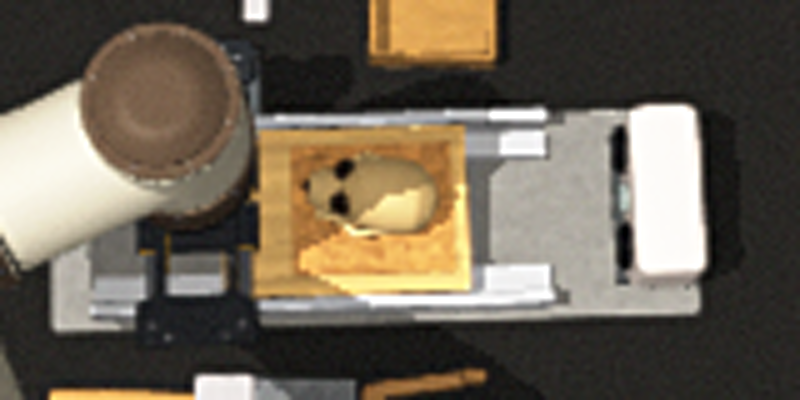

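Board front edge is now at about columns 466-471 of the crop (was 371-376), so it moved about 63 mm and has roughly 13-17 mm to go. Slow from here.

```bash
python3 -m pendant '[{"x":0,"y":-0.006,"z":0,"rx":0,"ry":0,"rz":0,"claw":0},{"x":0,"y":-0.012,"z":0,"rx":0,"ry":0,"rz":0,"claw":0},{"x":0,"y":-0.018,"z":0,"rx":0,"ry":0,"rz":0,"claw":0},{"x":0,"y":-0.024,"z":0,"rx":0,"ry":0,"rz":0,"claw":0},{"x":0,"y":-0.029,"z":0,"rx":0,"ry":0,"rz":0,"claw":0},{"x":0,"y":-0.033,"z":0,"rx":0,"ry":0,"rz":0,"claw":0},{"x":0,"y":-0.036,"z":0,"rx":0,"ry":0,"rz":0,"claw":0},{"x":0,"y":-0.036,"z":0,"rx":0,"ry":0,"rz":0,"claw":0}]'
python3 -m pendant '[{"x":0,"y":-0.002,"z":0,"rx":0,"ry":0,"rz":0,"claw":0},{"x":0,"y":-0.004,"z":0,"rx":0,"ry":0,"rz":0,"claw":0},{"x":0,"y":-0.006,"z":0,"rx":0,"ry":0,"rz":0,"claw":0},{"x":0,"y":-0.008,"z":0,"rx":0,"ry":0,"rz":0,"claw":0},{"x":0,"y":-0.01,"z":0,"rx":0,"ry":0,"rz":0,"claw":0},{"x":0,"y":-0.012,"z":0,"rx":0,"ry":0,"rz":0,"claw":0},{"x":0,"y":-0.014,"z":0,"rx":0,"ry":0,"rz":0,"claw":0},{"x":0,"y":-0.016,"z":0,"rx":0,"ry":0,"rz":0,"claw":0}]'
```

```text
time_s: 9.55
tcp_pos: [0.553, 0.0626, 0.0299]
ee_rot: [[0.002, -1.0, -0.001], [-1.0, -0.002, -0.0], [0.0, 0.001, -1.0]]
wrist_force: [0.5, 2.7, 0.9]
gripper_width: 0.007
gripper_force: 1.4
time_s: 10.55
tcp_pos: [0.553, 0.0587, 0.0298]
ee_rot: [[0.002, -1.0, -0.001], [-1.0, -0.002, -0.0], [0.0, 0.001, -1.0]]
wrist_force: [0.3, 1.8, -1.1]
gripper_width: 0.006
gripper_force: 1.0
```

```bash
python3 -m pendant '[{"x":0,"y":-0.002,"z":0,"rx":0,"ry":0,"rz":0,"claw":0},{"x":0,"y":-0.004,"z":0,"rx":0,"ry":0,"rz":0,"claw":0},{"x":0,"y":-0.006,"z":0,"rx":0,"ry":0,"rz":0,"claw":0},{"x":0,"y":-0.008,"z":0,"rx":0,"ry":0,"rz":0,"claw":0},{"x":0,"y":-0.009,"z":0,"rx":0,"ry":0,"rz":0,"claw":0},{"x":0,"y":-0.01,"z":0,"rx":0,"ry":0,"rz":0,"claw":0},{"x":0,"y":-0.011,"z":0,"rx":0,"ry":0,"rz":0,"claw":0},{"x":0,"y":-0.012,"z":0,"rx":0,"ry":0,"rz":0,"claw":0}]'
python3 - <<'E'
from station import *
import cv2,numpy as np
t=capture("top"); s=capture("scene")
a=cv2.resize(cv2.cvtColor(t["color"],4)[185:245,290:410],(720,360),interpolation=cv2.INTER_CUBIC)
b=cv2.resize(cv2.cvtColor(s["color"],4)[175:240,270:390],(443,240),interpolation=cv2.INTER_CUBIC)
cv2.imwrite("pics/c3.png",np.vstack([a,cv2.copyMakeBorder(b,0,0,0,277,0)]))
E
```

```text
time_s: 11.55
tcp_pos: [0.5532, 0.0563, 0.0301]
ee_rot: [[0.002, -1.0, 0.0], [-1.0, -0.002, 0.001], [-0.001, -0.0, -1.0]]
wrist_force: [-1.0, 5.2, -1.4]
gripper_width: 0.005
gripper_force: 2.6
```

View pics/c3.png

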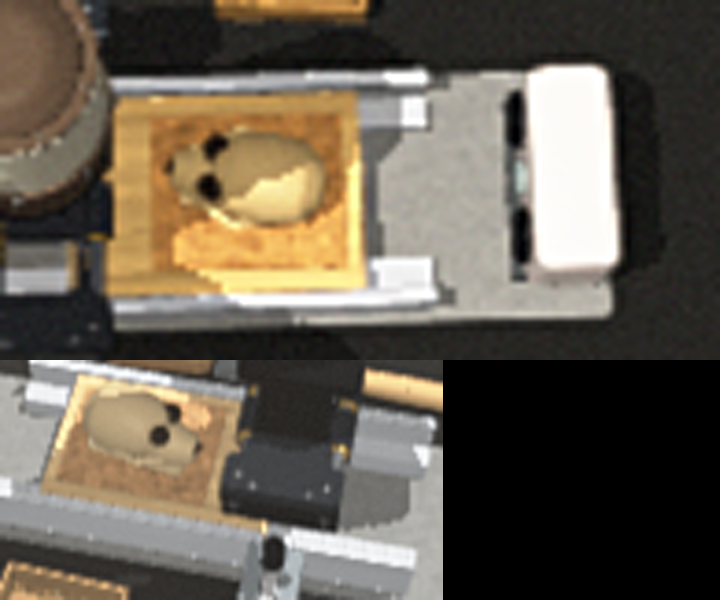

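```bash
python3 - <<'E' | tail -8
from fit import *
for sx,z in [(-.008,.052),(-.004,.052),(0,.052),(-.003,.044),(0,.044),(.003,.044)]:
    P=world(v,np.array([[.08+sx,.055,z],[.08+sx,-.055,z]])); print(sx,z,((proj(t,P)-[290,185])*6).round(0).tolist(),((proj(s,P)-[270,175])*3.69+[0,360]).round(0).tolist())
E
```

```text
pushhome [[0.5538 0.0452 0.038 ]]
knob [[0.6417 0.0534 0.081 ]]
-0.008 0.052 [[343.0, 87.0], [351.0, 286.0]] [[49.0, 487.0], [89.0, 368.0]]
-0.004 0.052 [[350.0, 87.0], [359.0, 286.0]] [[43.0, 486.0], [84.0, 367.0]]
0 0.052 [[358.0, 86.0], [366.0, 286.0]] [[38.0, 485.0], [78.0, 366.0]]
-0.003 0.044 [[352.0, 90.0], [360.0, 288.0]] [[43.0, 492.0], [83.0, 374.0]]
0 0.044 [[357.0, 90.0], [365.0, 288.0]] [[39.0, 492.0], [79.0, 373.0]]
0.003 0.044 [[362.0, 89.0], [371.0, 288.0]] [[34.0, 491.0], [75.0, 373.0]]
```

```bash
python3 -m pendant '[{"x":0,"y":-0.001,"z":0,"rx":0,"ry":0,"rz":0,"claw":0},{"x":0,"y":-0.002,"z":0,"rx":0,"ry":0,"rz":0,"claw":0},{"x":0,"y":-0.003,"z":0,"rx":0,"ry":0,"rz":0,"claw":0},{"x":0,"y":-0.004,"z":0,"rx":0,"ry":0,"rz":0,"claw":0},{"x":0,"y":-0.004,"z":0,"rx":0,"ry":0,"rz":0,"claw":0},{"x":0,"y":-0.004,"z":0,"rx":0,"ry":0,"rz":0,"claw":0},{"x":0,"y":-0.004,"z":0,"rx":0,"ry":0,"rz":0,"claw":0},{"x":0,"y":-0.004,"z":0,"rx":0,"ry":0,"rz":0,"claw":0}]'
```

```text
time_s: 12.75
tcp_pos: [0.5532, 0.0563, 0.0301]
ee_rot: [[0.002, -1.0, 0.001], [-1.0, -0.002, 0.002], [-0.002, -0.001, -1.0]]
wrist_force: [-2.5, 8.8, -1.2]
gripper_width: 0.007
gripper_force: 4.3
```

Stalled at y=0.0563 with the force rising to 8.8 N, so the board is seated. Next: back off, rise and go over to the knob's outer side.

```bash
python3 -m pendant '[{"x":0,"y":0.03,"z":0,"rx":0,"ry":0,"rz":0,"claw":0},{"x":0,"y":0.1,"z":0,"rx":0,"ry":0,"rz":0,"claw":0},{"x":0,"y":0.16,"z":0.05,"rx":0,"ry":0,"rz":0,"claw":0},{"x":0,"y":0.16,"z":0.18,"rx":0,"ry":0,"rz":0,"claw":0},{"x":0,"y":0.16,"z":0.32,"rx":0,"ry":0,"rz":0,"claw":0},{"x":0,"y":0.16,"z":0.44,"rx":0,"ry":0,"rz":0,"claw":0},{"x":0,"y":0.16,"z":0.48,"rx":0,"ry":0,"rz":0,"claw":0},{"x":0,"y":0.16,"z":0.48,"rx":0,"ry":0,"rz":0,"claw":0}]'
python3 -m pendant '[{"x":0.06,"y":0,"z":0,"rx":0,"ry":0,"rz":0,"claw":0},{"x":0.18,"y":-0.03,"z":0,"rx":0,"ry":0,"rz":0,"claw":0},{"x":0.32,"y":-0.08,"z":0,"rx":0,"ry":0,"rz":0,"claw":0},{"x":0.45,"y":-0.13,"z":0,"rx":0,"ry":0,"rz":0,"claw":0},{"x":0.54,"y":-0.16,"z":0,"rx":0,"ry":0,"rz":0,"claw":0},{"x":0.555,"y":-0.168,"z":0,"rx":0,"ry":0,"rz":0,"claw":0},{"x":0.555,"y":-0.168,"z":0,"rx":0,"ry":0,"rz":0,"claw":0},{"x":0.555,"y":-0.168,"z":0,"rx":0,"ry":0,"rz":0,"claw":0}]'
python3 - <<'E'
from station import *
import cv2,numpy as np
p=capture("wrist"); s=capture("scene")
b=cv2.resize(cv2.cvtColor(s["color"],4)[140:270,220:410],(292,200),interpolation=cv2.INTER_CUBIC)
w=cv2.cvtColor(p["color"],4)
cv2.imwrite("pics/c4.png",np.vstack([w,cv2.copyMakeBorder(b,0,0,0,348,0)]))
E
```

```text
time_s: 13.75
tcp_pos: [0.5532, 0.0953, 0.1505]
ee_rot: [[0.002, -1.0, 0.001], [-1.0, -0.002, 0.001], [-0.001, -0.001, -1.0]]
wrist_force: [0.2, -0.0, -1.4]
gripper_width: 0.008
gripper_force: 0.0
time_s: 14.75
tcp_pos: [0.6913, 0.0532, 0.1498]
ee_rot: [[0.003, -1.0, -0.001], [-1.0, -0.003, -0.0], [0.0, 0.001, -1.0]]
wrist_force: [-0.5, 0.1, -0.2]
gripper_width: 0.005
gripper_force: 0.0
```

View pics/c4.png

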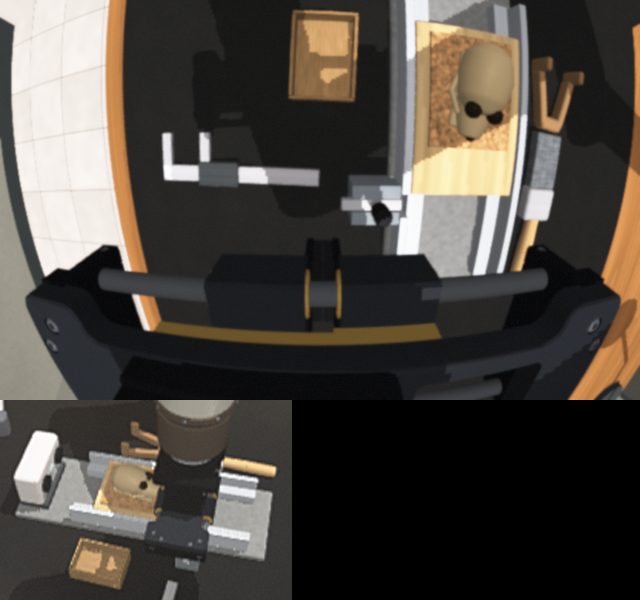

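Wrist view: knob at (382,213), inboard of the fingers (column 322); the board is in place with its rear edge at row 193 and the skull upright. Descend beside the knob, then push along -x.

```bash
python3 -m pendant '[{"x":0,"y":0,"z":-0.05,"rx":0,"ry":0,"rz":0,"claw":0},{"x":0,"y":0,"z":-0.14,"rx":0,"ry":0,"rz":0,"claw":0},{"x":0,"y":0,"z":-0.23,"rx":0,"ry":0,"rz":0,"claw":0},{"x":0,"y":0,"z":-0.31,"rx":0,"ry":0,"rz":0,"claw":0},{"x":0,"y":0,"z":-0.35,"rx":0,"ry":0,"rz":0,"claw":0},{"x":0,"y":0,"z":-0.356,"rx":0,"ry":0,"rz":0,"claw":0},{"x":-0.03,"y":0,"z":-0.356,"rx":0,"ry":0,"rz":0,"claw":0},{"x":-0.06,"y":0,"z":-0.356,"rx":0,"ry":0,"rz":0,"claw":0}]'
python3 -m pendant '[{"x":-0.02,"y":0,"z":0,"rx":0,"ry":0,"rz":0,"claw":0},{"x":-0.04,"y":0,"z":0,"rx":0,"ry":0,"rz":0,"claw":0},{"x":-0.06,"y":0,"z":0,"rx":0,"ry":0,"rz":0,"claw":0},{"x":-0.08,"y":0,"z":0,"rx":0,"ry":0,"rz":0,"claw":0},{"x":-0.1,"y":0,"z":0,"rx":0,"ry":0,"rz":0,"claw":0},{"x":-0.11,"y":0,"z":0,"rx":0,"ry":0,"rz":0,"claw":0},{"x":-0.12,"y":0,"z":0,"rx":0,"ry":0,"rz":0,"claw":0},{"x":-0.12,"y":0,"z":0,"rx":0,"ry":0,"rz":0,"claw":0}]'
```

```text
time_s: 15.85
tcp_pos: [0.6768, 0.053, 0.0619]
ee_rot: [[0.002, -1.0, 0.001], [-1.0, -0.002, 0.0], [-0.0, -0.001, -1.0]]
wrist_force: [-0.3, 0.3, -0.1]
gripper_width: 0.007
gripper_force: 0.0
time_s: 16.85
tcp_pos: [0.6467, 0.0529, 0.0611]
ee_rot: [[0.002, -1.0, -0.0], [-1.0, -0.002, -0.0], [0.0, 0.0, -1.0]]
wrist_force: [0.4, -0.4, 1.3]
gripper_width: 0.007
gripper_force: 0.3
```

```bash
python3 -m pendant '[{"x":-0.008,"y":0,"z":0,"rx":0,"ry":0,"rz":0,"claw":0},{"x":-0.016,"y":0,"z":0,"rx":0,"ry":0,"rz":0,"claw":0},{"x":-0.022,"y":0,"z":0,"rx":0,"ry":0,"rz":0,"claw":0},{"x":-0.028,"y":0,"z":0,"rx":0,"ry":0,"rz":0,"claw":0},{"x":-0.032,"y":0,"z":0,"rx":0,"ry":0,"rz":0,"claw":0},{"x":-0.035,"y":0,"z":0,"rx":0,"ry":0,"rz":0,"claw":0},{"x":-0.038,"y":0,"z":0,"rx":0,"ry":0,"rz":0,"claw":0},{"x":-0.04,"y":0,"z":0,"rx":0,"ry":0,"rz":0,"claw":0}]'
python3 -m pendant '[{"x":-0.002,"y":0,"z":0,"rx":0,"ry":0,"rz":0,"claw":0},{"x":-0.004,"y":0,"z":0,"rx":0,"ry":0,"rz":0,"claw":0},{"x":-0.006,"y":0,"z":0,"rx":0,"ry":0,"rz":0,"claw":0},{"x":-0.008,"y":0,"z":0,"rx":0,"ry":0,"rz":0,"claw":0},{"x":-0.01,"y":0,"z":0,"rx":0,"ry":0,"rz":0,"claw":0},{"x":-0.012,"y":0,"z":0,"rx":0,"ry":0,"rz":0,"claw":0},{"x":-0.014,"y":0,"z":0,"rx":0,"ry":0,"rz":0,"claw":0},{"x":-0.016,"y":0,"z":0,"rx":0,"ry":0,"rz":0,"claw":0}]'
```

```text
time_s: 17.85
tcp_pos: [0.637, 0.0529, 0.0611]
ee_rot: [[0.002, -1.0, 0.0], [-1.0, -0.002, -0.0], [0.0, -0.0, -1.0]]
wrist_force: [1.3, -1.6, 0.7]
gripper_width: 0.009
gripper_force: 0.8
time_s: 18.85
tcp_pos: [0.6329, 0.0529, 0.061]
ee_rot: [[0.002, -1.0, 0.0], [-1.0, -0.002, 0.0], [-0.0, -0.0, -1.0]]
wrist_force: [1.4, -1.2, 1.2]
gripper_width: 0.005
gripper_force: 0.8
```

```bash
python3 -m pendant '[{"x":-0.002,"y":0,"z":0,"rx":0,"ry":0,"rz":0,"claw":0},{"x":-0.004,"y":0,"z":0,"rx":0,"ry":0,"rz":0,"claw":0},{"x":-0.006,"y":0,"z":0,"rx":0,"ry":0,"rz":0,"claw":0},{"x":-0.008,"y":0,"z":0,"rx":0,"ry":0,"rz":0,"claw":0},{"x":-0.01,"y":0,"z":0,"rx":0,"ry":0,"rz":0,"claw":0},{"x":-0.012,"y":0,"z":0,"rx":0,"ry":0,"rz":0,"claw":0},{"x":-0.014,"y":0,"z":0,"rx":0,"ry":0,"rz":0,"claw":0},{"x":-0.016,"y":0,"z":0,"rx":0,"ry":0,"rz":0,"claw":0}]'
```

```text
time_s: 19.85
tcp_pos: [0.6302, 0.0529, 0.0612]
ee_rot: [[0.002, -1.0, 0.003], [-1.0, -0.002, 0.0], [-0.0, -0.003, -1.0]]
wrist_force: [4.9, -1.3, -1.6]
gripper_width: 0.01
gripper_force: 2.9
```

```bash
python3 - <<'E'
from station import *
import cv2,numpy as np
p=capture("wrist"); s=capture("scene")
b=cv2.resize(cv2.cvtColor(s["color"],4)[140:270,220:410],(292,200),interpolation=cv2.INTER_CUBIC)
w=cv2.cvtColor(p["color"],4)
cv2.imwrite("pics/c5.png",np.vstack([w,cv2.copyMakeBorder(b,0,0,0,348,0)]))
E
```

```text
(no output)
```

View pics/c5.png

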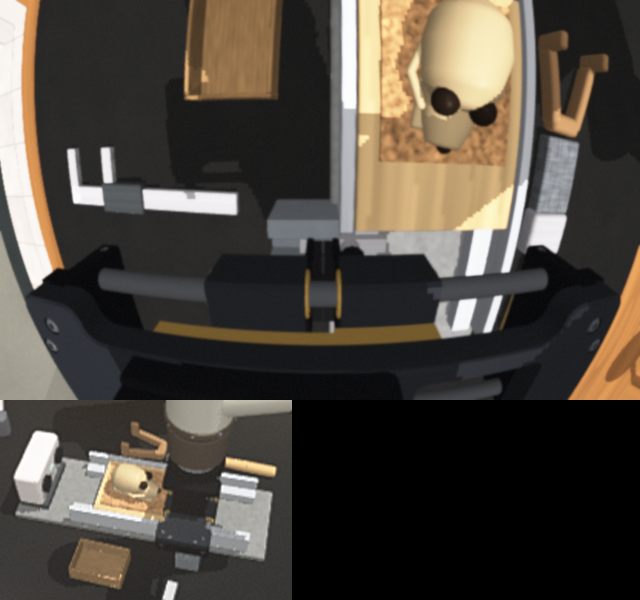

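The bolt tongue shows across the lane at (370,243), just behind the board's rear edge (row 230). Force is rising; a last nudge to confirm the stop.

```bash
python3 -m pendant '[{"x":-0.002,"y":0,"z":0,"rx":0,"ry":0,"rz":0,"claw":0},{"x":-0.004,"y":0,"z":0,"rx":0,"ry":0,"rz":0,"claw":0},{"x":-0.006,"y":0,"z":0,"rx":0,"ry":0,"rz":0,"claw":0},{"x":-0.006,"y":0,"z":0,"rx":0,"ry":0,"rz":0,"claw":0},{"x":-0.006,"y":0,"z":0,"rx":0,"ry":0,"rz":0,"claw":0},{"x":-0.006,"y":0,"z":0,"rx":0,"ry":0,"rz":0,"claw":0},{"x":-0.006,"y":0,"z":0,"rx":0,"ry":0,"rz":0,"claw":0},{"x":-0.006,"y":0,"z":0,"rx":0,"ry":0,"rz":0,"claw":0}]'
```

```text
time_s: 20.95
tcp_pos: [0.6301, 0.053, 0.0613]
ee_rot: [[0.003, -1.0, 0.006], [-1.0, -0.003, 0.001], [-0.001, -0.006, -1.0]]
wrist_force: [8.2, -3.5, -3.9]
gripper_width: 0.006
gripper_force: 4.1
```

Hard stop. Back away along +x, rise and move clear.

```bash
python3 -m pendant '[{"x":0.04,"y":0,"z":0,"rx":0,"ry":0,"rz":0,"claw":0},{"x":0.12,"y":0,"z":0,"rx":0,"ry":0,"rz":0,"claw":0},{"x":0.2,"y":0,"z":0.05,"rx":0,"ry":0,"rz":0,"claw":0},{"x":0.2,"y":0,"z":0.2,"rx":0,"ry":0,"rz":0,"claw":0},{"x":0.2,"y":0.1,"z":0.4,"rx":0,"ry":0,"rz":0,"claw":0},{"x":0.2,"y":0.3,"z":0.6,"rx":0,"ry":0,"rz":0,"claw":0},{"x":0.2,"y":0.5,"z":0.6,"rx":0,"ry":0,"rz":0,"claw":0},{"x":0.2,"y":0.7,"z":0.6,"rx":0,"ry":0,"rz":0,"claw":0}]'
python3 -m pendant '[{"x":0,"y":0.04,"z":0,"rx":0,"ry":0,"rz":0,"claw":0},{"x":0,"y":0.04,"z":0,"rx":0,"ry":0,"rz":0,"claw":0},{"x":0,"y":0.04,"z":0,"rx":0,"ry":0,"rz":0,"claw":0},{"x":0,"y":0.04,"z":0,"rx":0,"ry":0,"rz":0,"claw":0},{"x":0,"y":0.04,"z":0,"rx":0,"ry":0,"rz":0,"claw":0},{"x":0,"y":0.04,"z":0,"rx":0,"ry":0,"rz":0,"claw":0},{"x":0,"y":0.04,"z":0,"rx":0,"ry":0,"rz":0,"claw":0},{"x":0,"y":0.04,"z":0,"rx":0,"ry":0,"rz":0,"claw":0}]'
python3 - <<'E'
from station import *
import cv2,numpy as np
t=capture("top"); s=capture("scene")
a=cv2.resize(cv2.cvtColor(t["color"],4)[175:255,252:412],(560,280),interpolation=cv2.INTER_CUBIC)
b=cv2.resize(cv2.cvtColor(s["color"],4)[150:260,220:410],(553,320),interpolation=cv2.INTER_CUBIC)
cv2.imwrite("pics/c6.png",np.vstack([a,cv2.copyMakeBorder(b,0,0,0,7,0)]))
E
```

```text
time_s: 21.95
tcp_pos: [0.6764, 0.2296, 0.2118]
ee_rot: [[0.002, -1.0, -0.002], [-1.0, -0.002, 0.001], [-0.001, 0.002, -1.0]]
wrist_force: [0.1, 0.3, -1.1]
gripper_width: 0.004
gripper_force: 0.0
time_s: 22.95
tcp_pos: [0.6774, 0.2378, 0.211]
ee_rot: [[0.002, -1.0, -0.0], [-1.0, -0.002, -0.0], [0.0, 0.0, -1.0]]
wrist_force: [0.4, 0.4, 1.2]
gripper_width: 0.008
gripper_force: 0.0
```

View pics/c6.png

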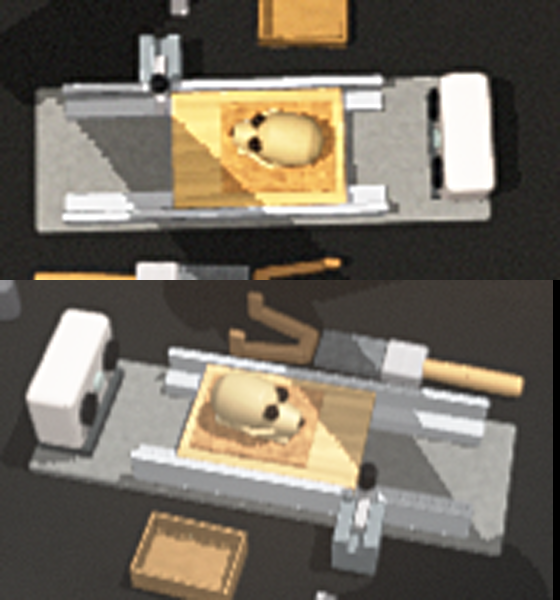

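The board sits down between the fences, with its rear edge at column 172 in the top view. The knob is in at (160,83), the skull is upright, and the arm is clear. Handing in.

```bash
python3 -c "
from station import *
print(finish_job())"
```

```text
the job is handed in; nothing more can be done
None
```

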